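# Hang the dial angle gauge on the clamp stand's hook

### The arm

A 6-joint arm with a two-finger parallel gripper is mounted at the origin on the work surface. World frame = base frame: x ahead of the robot, y to its left, z up, the work surface at z = 0. Lengths are in mm, angles in rad, forces in N, time in s.
With the tool pointing down it reaches from about 350 to 875 mm from the base axis. Payload 4.2 kg.
Tool frame: the origin (TCP) lies midway between the tips of the shut fingers; the grasp point (between the pads) lies 19 mm behind it (arm.tcp_to_grasp is the distance from the TCP to the grasp point, in mm); z points along the fingers, y is the line along which they close (so a half turn about z gives the same grasp; the last joint's range is limited). The gripper opens to 85 mm and grips with 20 to 120 N. Pads are 22 mm wide; open, the fingers measure 114 mm over their backs; the gripper's body (76 mm by 85 mm) begins 54 mm behind the grasp point. The pads swing forward as they close: fully open they stand 13 mm farther back than shut.
Start: joints at [-0.889, 0.385, 0.008, 0, -1.194, -0.259], TCP at [256.46, -569.937, 207.612] pointing down, gripper open.
Joint ranges: [-3.14, 3.14], [-1.21, 2.06], [-1.07, 1.41], [-3.16, 2.05], [-2.99, -0.16], [-3.1, 3.1]. Speed limits (rad/s): [2.79, 2.79, 3.14, 3.14, 3.14, 3.14].

### API

Orientations are given as a unit quaternion [x, y, z, w].
In Python, from bench import arm, imaging, job, models gives the robot as it stands.
- The arm moves only by the tool arm_command, never from a script. Its argument "rows" is a list of rows, each an object with "grip": the opening, from 0 (shut) to 1 (fully open); "linear": the shift along the tool's x, y, z in mm, a list of three; "rot": the turn, a rotation vector about the tool's x, y, z in rad, a list of three. In form: [{"grip": grip, "linear": [tx, ty, tz], "rot": [rx, ry, rz]}, ...]. A call has 1 to 10 rows; each row is the pose to reach, as a shift and turn from the pose commanded when the call began, along the tool's axes at that moment; what a row does not reach only later rows make up. A row lasts 1/8 s, in which the tool goes at most 62.5 mm and 10.7 degrees, less where a joint would pass 70% of its speed; a pose out of reach is approached as far as the arm can. A call with a gripper value outside its range is refused whole. The fingers move at their own pace and stop on an object; the grip force is fixed at half the most. Time passes only in rows, so rows that repeat a pose let the fingers close. It gives the time, the measured TCP pose, the force, the opening and the grip force at its end, in the units of the state.
- arm.read_state(): the state, without advancing time (a new reading comes with each control period).
- imaging.get_image(name): name is "side" or "top" or "wrist"; returns a dict with "frame" (384x512x3 uint8, red, green, blue), "fx", "fy", "cx", "cy" (pixels), "k1" (the pictures are not rectified: a ray, as slopes to the right and down, at radius r is drawn at 1 + k1 r^2 times it, then the intrinsics apply), "extrinsics" (4x4, takes a point from world to camera coordinates); the wrist camera has in their place "T_tool_cam" (4x4, takes a point from camera to tool coordinates, whose origin is the TCP and whose axes are the flange's). Camera axes: x right, y down, z forward; pixel columns grow to the right and rows downward; lengths in mm; the calibration is good to about 2 mm. A picture is of the moment at which its call begins: read the wrist's pose just before it. There is no depth.
- job.job_done(): hands the job in; it is judged then, once.
Trained networks look in a picture, given as the dict that the camera call returned (one of the last four; its "shot" number tells which), for a name from the list of things; names that differ only in an ending like _2 or _b are one class to them, and where a whole thing is asked for, a point or a joint stands for the part that bears it (a point fixed in the world has none). Each returns a list of dicts, best first, with "score" (0 to 1); they miss things now and then, are a little off and sometimes report something else, mostly with a low value. They report only what shows in the picture. A call takes as long as a camera call. They do not tell look-alikes from the thing itself.
- models.spot_in(picture, query): "rect" ([left, top, right, bottom] in pixels, round what is visible of it).
- models.tip_of(picture, query): "pixel" ([column, row] in pixels: a listed point, or the origin of a listed thing).
The state is a dict: "clock": time; "joints": joint angles; "joint_vel": joint speeds; "joint_efforts": joint torques, N m; "position": TCP position; "ee_rot": TCP orientation; "contact_force": force on the tool from outside, world axes, zero at the start; "wrist_torque": the same for the moment, N m; "gripper_width": finger opening in mm; "grasp_force": force on a finger pad.
Only numpy, scipy, OpenCV 4.12 (cv2) and the standard library are available. Lean on these libraries where they do the work, as an engineer would, in place of code of your own. Each camera call takes 0.05 s, during which the arm holds its last target. There are 200 camera calls.

### The job

Take the dial angle gauge (the plate with the round dial and the gabled window) out of its slotted block and hang it by its window on the hook of the clamp stand, with the dial facing outward, away from the post. Lower it gently until the toe of the hook carries it, draw it in along the toe until it drops fully into the notch in front of the stop collar, then let go. The hook's clamps are only finger-tight, so do not shove the hook out of its setting, do not drop the gauge, and leave the two other templates where they are.

Things in the scene. Friction and masses are not known exactly. Their poses are not given: they have to be found in the camera images.
- gauge_mid (a point): Centre of the dial angle gauge, a loose plate (0.34 kg) 60 mm wide (y), 166 tall (z, up), 6 thick (x). Starts upright, 22 mm deep in the slot of a wooden block 32 mm high; its lower edge is 83 mm below this point. The round graduated dial (44 mm across, 8 mm proud, centre 36 mm below this point) is on its -x face; its +x face is blank.
- gauge_grip (a point): Centre of the black grip bar along the gauge's top edge: 60 mm wide (y), 14 thick (x), 24 tall (z); 71 mm above the gauge's centre. Axes as the gauge (dial towards -x). Under the bar the 6 mm plate is solid for 22 mm, down to the window's peak.
- gauge_eye (a point): Peak of the gauge's hanging window, mid-thickness, 34 mm below the centre of the grip bar. The window is 40 mm wide; its sill is 50 mm below this point; its top edge slopes down from here to both sides at 20 degrees, so it centres itself on the hook. Axes as the gauge.
- stand: Clamp stand, fixed: a foot plate 12 mm thick (from 130 mm in front of the post to 40 behind) and a steel post 24 mm deep, 34 wide, 227 tall. Origin on the table at the post's centre, z up. The hook sticks out along its -x: that is outward. The dial must end facing the stand's -x (gauge's x axis along the stand's x).
- stand_hook (a point): Fixed point of the stand, axes as the stand, 82 mm in front of the post's centre, 165 mm above the table: where the middle of the hook's notch floor lies on average. The hook itself is not measured: set by hand in two finger-tight clamps, it lies up to 12 mm higher or lower and 10 mm farther in or out (none sideways). The clamps slip at about 19 N downward, 16 N along the hook.
- stand_nose (a point): Fixed point of the stand, 46 mm outward of stand_hook, where the hook's round nose ends on average. The hook is a level flat bar 8 mm wide, 14 high: a flat-topped toe 40 mm long, then the notch, 11 mm long and 6 deep, open on top, then at once a stop collar 16 mm wide that stands 7 mm above the toe's top. The bar's underside is 8 mm below the notch floor.
- step_mid (a point): Centre of the step template (leave alone): a 60 mm wide, 145 mm tall plate with a stair-cut side and a grip bar but no dial or window, upright in its own block; its lower edge is 70 mm below this point. Axes as for the gauge: width along y.
- radius_mid (a point): Centre of the radius template (leave alone): a 60 mm wide, 130 mm tall round-topped plate without grip bar, upright in its own block; its lower edge is 65 mm below this point. Axes as for the gauge: width along y.
Things that resemble listed ones, but are neither listed nor needed, are in the scene too. Leave any red look-alike of the part that bears gauge_mid alone.

How it is judged (in metres and radians):
On the way, in this order (a step that is already met when the one before it is completed fails the run):
1. the gauge is lifted up out of its block (height (world z) of gauge_mid above 0.125 m), for 0.1 s.
2. the hook, passing through the gauge's window, carries load from the gauge (contact force between gauge and stand above 0.8 N and distance between gauge_eye and hook_c0 below 0.04 m), for 0.1 s.
At the end, for the whole second after the job is handed in: The gauge hangs released, still, in the hook's notch: window peak within 9 mm of hook_c0, the middle of the bar under the notch floor, its weight on the hook, dial outward, within 0.4 rad of square to the hook and 0.2 rad of upright; the hook within 3 mm of its first setting (distance between gauge_eye and hook_c0 below 0.009 m and contact force between gauge and stand above 0.8 N and x of stand in the frame of gauge_mid above 0.04 m and angle between the x axis of gauge_mid and the x axis of stand, either way round below 0.4 rad and angle between gauge_mid's own z axis and vertical below 0.2 rad and linear speed of gauge below 0.03 m/s); the robot touches nothing.
It fails at once if the hook is shoved more than 3 mm out of the setting it had at the start (distance of hook_c0 from where it was at the start of the episode above 0.003 m).
It fails at once if the gauge is dropped: free of the fingers and moving faster than 0.35 m/s (contact force between gauge and the fingers below 0.05 N and linear speed of gauge above 0.35 m/s).
It fails at once if one of the two other templates is moved more than 20 mm (distance of any of step_mid, radius_mid from where it was at the start of the episode above 0.02 m).
It also fails if it takes over 58 s, if anything falls off the work surface, if the arm or the gripper's body presses on something with over 40 N, if the wrist force passes 120 N, or if a joint passes its speed limit or range.

## Working session

There is one attempt and no reset: what is moved stays moved. The work goes in short steps, Python scripts to look and compute and a tool call to move; the robot and the scene stay as the last step left them, time stands still between calls to the robot, and variables do not carry over. Pictures are saved under pics/ and viewed, at most 10 in all, crops included, and the job is handed in when it is done.

Besides the shell and the picture viewer there is one more tool, called after "Request:" by a JSON object that holds its "method" and its "body". arm_command: Moves the arm, as the interface text tells. Its arguments: {"type":"object","properties":{"rows":{"type":"array"}},"required":["rows"]}

```bash
mkdir -p pics
cat > h.py <<'E'
import numpy as np,cv2
from bench import arm,imaging,job,models
from scipy.spatial.transform import Rotation as R
def K(p): return np.array([[p['fx'],0,p['cx']],[0,p['fy'],p['cy']],[0,0,1.]]),np.array([p['k1'],0,0,0.])
def tcp():
    s=arm.read_state();T=np.eye(4);T[:3,:3]=R.from_quat(s['ee_rot']).as_matrix();T[:3,3]=s['position'];return T
def cam(p,T=None): # cam->world
    return np.linalg.inv(np.array(p['extrinsics'])) if 'extrinsics' in p else T@np.array(p['T_tool_cam'])
def ray(p,px,T=None):
    k,d=K(p);C=cam(p,T);u=cv2.undistortPoints(np.array([[px]],float),k,d)[0,0]
    v=C[:3,:3]@np.array([u[0],u[1],1]);return C[:3,3],v/np.linalg.norm(v)
def tri(rays):
    A=np.zeros((3,3));b=np.zeros(3)
    for o,v in rays:
        P=np.eye(3)-np.outer(v,v);A+=P;b+=P@o
    x=np.linalg.solve(A,b);return x,[np.linalg.norm((np.eye(3)-np.outer(v,v))@(x-o)).round(1) for o,v in rays]
def proj(p,X,T=None):
    k,d=K(p);W=np.linalg.inv(cam(p,T));return cv2.projectPoints(np.array(X,float).reshape(-1,1,3),cv2.Rodrigues(W[:3,:3])[0],W[:3,3],k,d)[0][:,0]
def onplane(r,z): o,v=r;return o+v*(z-o[2])/v[2]
def save(p,n,box=None,s=1):
    f=p['frame'][:,:,::-1]
    if box: f=f[box[1]:box[3],box[0]:box[2]]
    cv2.imwrite('pics/'+n,cv2.resize(f,None,fx=s,fy=s,interpolation=cv2.INTER_CUBIC))
E
cat > a.py <<'E'
from h import *
np.set_printoptions(precision=1,suppress=True)
ps={n:imaging.get_image(n) for n in ('side','top')}
for n,p in ps.items():
    C=cam(p);print(n,C[:3,3],C[:3,2],C[:3,0],p['fx'])
    for q in ['gauge_mid','gauge_grip','gauge_eye','stand','stand_hook','stand_nose','step_mid','radius_mid']:
        print(q,[(np.round(d['pixel'],1).tolist(),round(d['score'],2)) for d in models.tip_of(p,q)[:4]])
img=np.vstack([ps['side']['frame'],ps['top']['frame']])
cv2.imwrite('pics/a.png',cv2.resize(np.hstack([ps['side']['frame'],ps['top']['frame']])[:,:,::-1],(800,300)))
cv2.imwrite('pics/s.png',cv2.resize(ps['side']['frame'][:,:,::-1],(800,600)))
cv2.imwrite('pics/t.png',cv2.resize(ps['top']['frame'][:,:,::-1],(800,600)))
E
python3 a.py
```

```text
side [300.2 949.3 968.4] [ 0.1 -0.7 -0.7] [-1.  -0.1 -0. ] 495.6010035560468
gauge_mid [([237.5, 134.4], 0.7), ([308.5, 170.6], 0.59)]
gauge_grip [([285.3, 173.9], 0.96), ([232.4, 118.2], 0.62), ([234.7, 123.0], 0.44)]
gauge_eye [([293.8, 170.0], 0.9), ([234.7, 125.2], 0.76)]
stand [([237.9, 296.7], 0.72)]
stand_hook [([226.5, 224.8], 0.84)]
stand_nose [([222.1, 214.4], 0.86)]
step_mid []
radius_mid [([199.4, 160.1], 0.55)]
top [ 287.9   17.  1194.9] [ 0.1  0.  -1. ] [ 0. -1.  0.] 466.9191093780474
gauge_mid [([338.0, 259.4], 0.9), ([361.2, 165.7], 0.78)]
gauge_grip [([328.0, 227.9], 0.87), ([368.9, 158.6], 0.7)]
gauge_eye [([363.5, 161.9], 0.8), ([330.4, 242.6], 0.65)]
stand [([152.0, 192.7], 0.66)]
stand_hook []
stand_nose [([191.9, 167.6], 0.77)]
step_mid [([290.4, 186.0], 0.76)]
radius_mid [([318.2, 126.7], 0.67)]
```

View pics/s.png

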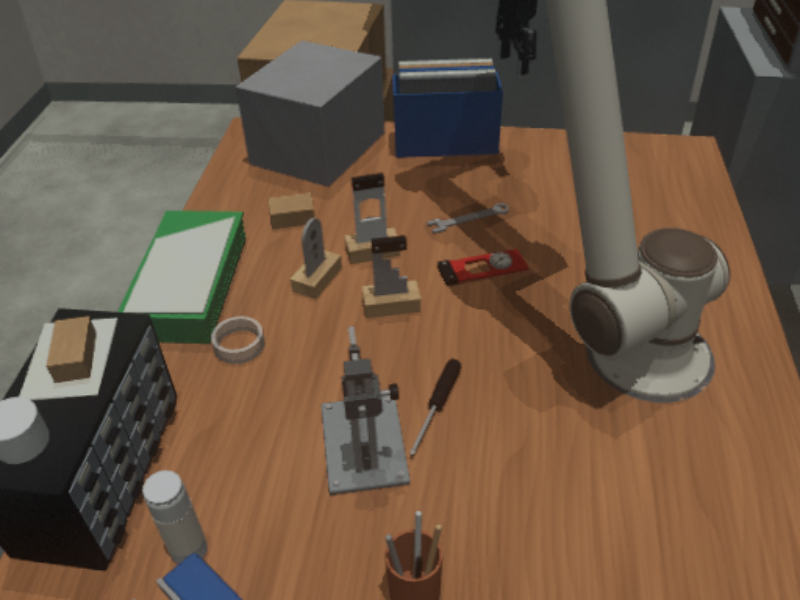

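View pics/t.png

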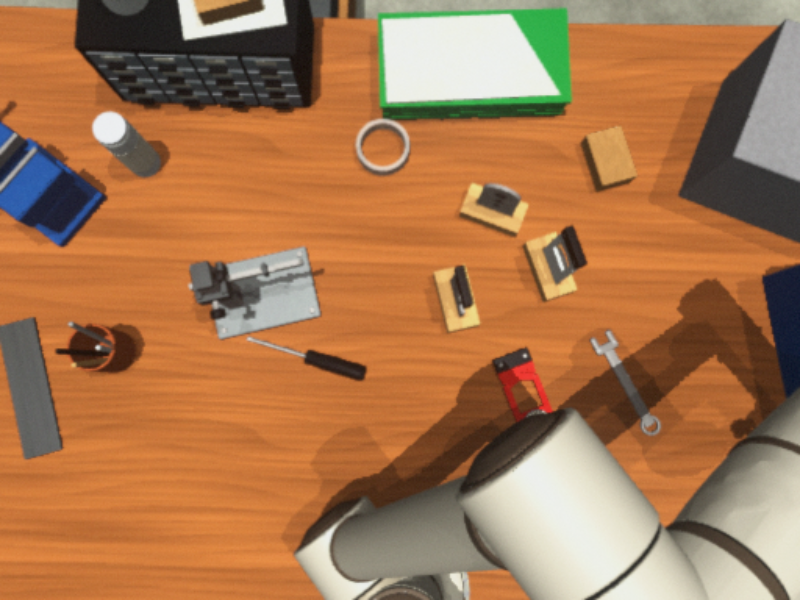

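The side view shows the steel gauge upright in its block at about (369,215) of 800, with a blank face towards +y, so its dial should face -y. The red look-alike lies flat at (483,265). The stand is at (365,400), and its hook points away from that camera, towards -y.

Two gauge candidates: side (237,134) in native pixels, upright in a slotted block and steel-coloured, fits the description. Side (308,171) is the red one lying on the table, so I leave it alone.

```bash
cat > b.py <<'E'
from h import *
np.set_printoptions(precision=1,suppress=True)
S=imaging.get_image('side');T=imaging.get_image('top')
for n,a,b in [('gmid',(237.5,134.4),(361.2,165.7)),('grip',(234,118.5),(368.9,158.6)),('eye',(234.7,125.2),(363.5,161.9)),('stand',(237.9,296.7),(152,192.7)),('nose',(222.1,214.4),(191.9,167.6)),('radius',(199.4,160.1),(318.2,126.7))]:
    print(n,*tri([ray(S,a),ray(T,b)]))
s=.64
# foot plate corners from views, z=12
print('foot top',*[onplane(ray(T,(x*s,y*s)),12)[:2] for x,y in [(304,248),(321,316),(220,338)]])
print('foot side',*[onplane(ray(S,(x*s,y*s)),12)[:2] for x,y in [(322,404),(404,399),(409,482),(330,488)]])
print('gauge bar ends @z+187', *[onplane(ray(T,(x*s,y*s)),188)[:2] for x,y in [(570,228),(580,268)]])
print('gauge block top', *[onplane(ray(T,(x*s,y*s)),32)[:2] for x,y in [(526,240),(546,300),(578,290)]])
save(S,'c.png',(190,90,350,310),2.7)
s=arm.read_state();print(s['position'],s['ee_rot'],s['gripper_width'])
W=imaging.get_image('wrist');print(np.array(W['T_tool_cam']),W['fx'])
E
python3 b.py
```

```text
gmid [ 515.6 -243.4   93.1] [np.float64(0.1), np.float64(0.1)]
grip [ 522.8 -248.4  146.2] [np.float64(1.4), np.float64(1.4)]
eye [ 519.7 -240.5  127.8] [np.float64(2.2), np.float64(2.2)]
stand [447.3 273.4   3. ] [np.float64(1.9), np.float64(1.9)]
nose [490.1 154.2 153.8] [np.float64(1.6), np.float64(1.6)]
radius [ 615.4 -143.4   68.3] [np.float64(0.9), np.float64(0.9)]
foot top [539.3 167. ] [427.  134.5] [386.9 296.4]
foot side [539.7 173.3] [410.  150.5] [385.2 306.9] [498.6 328.6]
gauge bar ends @z+187 [ 540.3 -229. ] [ 483.4 -242.6]
gauge block top [ 557.8 -195.8] [ 460.  -228.1] [ 477.6 -279.3]
[ 256.5 -569.9  207.6] [-0.2  1.  -0.   0. ] 85.66128281581538
[[   0.    -0.9   -0.3   85.1]
 [   1.     0.     0.     0.1]
 [  -0.    -0.3    0.9 -166.5]
 [   0.     0.     0.     1. ]] 308.6182163844506
```

View pics/c.png

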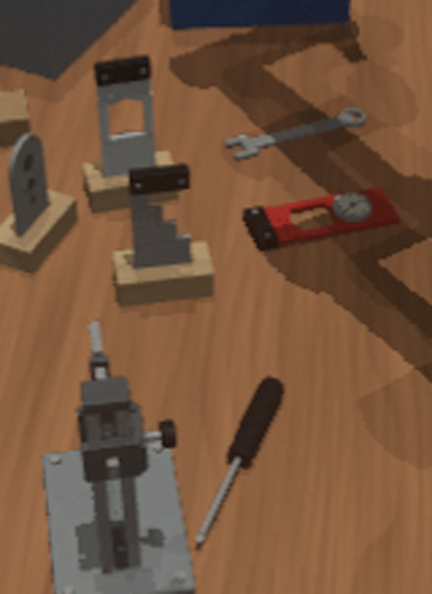

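The crop shows the gauge (124,120) upright in its block with its blank face this way. The hook toe points away from the camera at (95,340). The gauge and stand yaws look nearly the same, about 105°.

```bash
cat >> h.py <<'E'
def plan(pos,ya):
    "shift/rotvec in tool axes to reach pos with tool down, tool y at angle ya deg"
    T=tcp();a=np.radians(ya);y=np.array([np.cos(a),np.sin(a),0]);z=np.array([0,0,-1.]);x=np.cross(y,z)
    Rn=np.c_[x,y,z];print('lin',(T[:3,:3].T@(np.array(pos)-T[:3,3])).round(1),'rot',R.from_matrix(T[:3,:3].T@Rn).as_rotvec().round(4))
E
python3 - <<'E'
from h import *
T=tcp();print(T.round(3));plan([500,-248,275],105)
E
```

```text
[[-9.12000e-01 -4.10000e-01  0.00000e+00  2.56483e+02]
 [-4.10000e-01  9.12000e-01  0.00000e+00 -5.69913e+02]
 [-0.00000e+00  0.00000e+00 -1.00000e+00  2.07624e+02]
 [ 0.00000e+00  0.00000e+00  0.00000e+00  1.00000e+00]]
lin [-354.2  193.6  -67.4] rot [0.    0.    0.161]
```

Request:
{"method": "arm_command", "body": {"rows": [{"grip": 1, "linear": [-10, 5, -55], "rot": [0, 0, 0]}, {"grip": 1, "linear": [-55, 30, -80], "rot": [0, 0, 0.03]}, {"grip": 1, "linear": [-105, 58, -80], "rot": [0, 0, 0.06]}, {"grip": 1, "linear": [-155, 86, -80], "rot": [0, 0, 0.09]}, {"grip": 1, "linear": [-205, 114, -80], "rot": [0, 0, 0.12]}, {"grip": 1, "linear": [-255, 142, -80], "rot": [0, 0, 0.161]}, {"grip": 1, "linear": [-305, 168, -75], "rot": [0, 0, 0.161]}, {"grip": 1, "linear": [-354, 194, -67], "rot": [0, 0, 0.161]}, {"grip": 1, "linear": [-354, 194, -67], "rot": [0, 0, 0.161]}, {"grip": 1, "linear": [-354, 194, -67], "rot": [0, 0, 0.161]}]}}

```text
clock: 2.3
position: [499.6, -247.7, 274.7]
ee_rot: [-0.131, 0.991, -0.0, -0.0]
contact_force: [0.5, 0.6, 0.6]
gripper_width: 85.5
grasp_force: 0.0
```

```bash
cat > d.py <<'E'
from h import *
np.set_printoptions(precision=1,suppress=True)
T=tcp();W=imaging.get_image('wrist');tp=imaging.get_image('top');sd=imaging.get_image('side')
print(T[:3,3])
for q,z in [('gauge_grip',164),('gauge_eye',130),('gauge_mid',93)]:
    for n,p in (('wrist',W),('top',tp),('side',sd)):
        for d in models.tip_of(p,q)[:3]:
            print(q,n,np.round(d['pixel']),round(d['score'],2),onplane(ray(p,d['pixel'],T),z))
save(W,'e.png',None,1.56)
E
python3 d.py
```

```text
[ 499.6 -247.7  274.7]
gauge_grip wrist [336.  57.] 0.93 [ 381.4 -212.8  164. ]
gauge_grip wrist [262. 200.] 0.85 [ 519.3 -238.7  164. ]
gauge_grip top [370. 157.] 0.67 [ 520.9 -246.6  164. ]
gauge_grip side [285. 173.] 0.9 [356.8   6.  164. ]
gauge_grip side [233. 116.] 0.73 [ 525.1 -237.8  164. ]
gauge_eye wrist [264. 187.] 0.86 [ 517.5 -236.5  130. ]
gauge_eye wrist [336.  31.] 0.76 [ 356.6 -213.   130. ]
gauge_eye top [363. 160.] 0.58 [ 520.4 -238.2  130. ]
gauge_eye side [235. 126.] 0.86 [ 519.6 -235.6  130. ]
gauge_eye side [297. 171.] 0.73 [328.7 -43.4 130. ]
gauge_mid wrist [264. 174.] 0.93 [ 514.2 -236.4   93. ]
gauge_mid top [362. 167.] 0.5 [ 512.3 -244.8   93. ]
gauge_mid side [236. 136.] 0.97 [ 519.6 -235.1   93. ]
gauge_mid side [308. 170.] 0.57 [299.5 -95.8  93. ]
```

View pics/e.png

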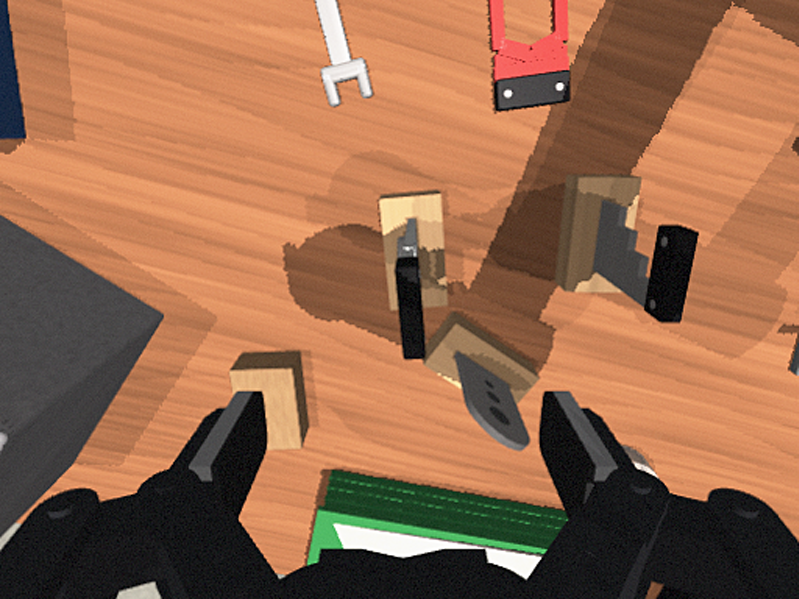

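The wrist picture shows the gauge's bar from (409,258) to (413,358), in the block around (410,250). The radius template is at (485,400), the step template at (640,250) and the red look-alike at (530,60). The way down onto the bar is clear.

```bash
cat > f.py <<'E'
from h import *
np.set_printoptions(precision=1,suppress=True)
T=tcp();W=imaging.get_image('wrist');f=512/799
g=lambda x,y,z:onplane(ray(W,(x*f,y*f),T),z)[:2]
a=[g(398,259,176),g(421,258,176)];b=[g(404,357,176),g(424,356,176)]
print('bar',a,b,'ctr',(sum(a)+sum(b))/4)
d=lambda p,q:np.degrees(np.arctan2(*(q-p)[::-1]))
print('bar yaw',d(a[0],b[0]),d(a[1],b[1]))
print('block',d(g(442,192,32),g(447,305,32)),d(g(380,198,32),g(388,308,32)),'short',d(g(380,198,32),g(442,192,32)))
print(d(g(388,308,32),g(447,305,32)))
E
python3 f.py
```

```text
bar [array([ 485.6, -254.2]), array([ 481.6, -241.7])] [array([ 544.2, -234.9]), array([ 540.3, -223.3])] ctr [ 512.9 -238.5]
bar yaw 18.260258214530545 17.453757852247666
block 19.14349762674378 18.369764267843795 short 110.48788868592332
108.13547801239416
```

Run:
```python
from h import *
plan([516,-239,154],108.2)
```

```text
lin [-18.1   4.3 120.6] rot [ 0.     0.    -0.056]
```

Request:
{"method": "arm_command", "body": {"rows": [{"grip": 1, "linear": [-18, 4, 30], "rot": [0, 0, -0.056]}, {"grip": 1, "linear": [-18, 4, 60], "rot": [0, 0, -0.056]}, {"grip": 1, "linear": [-18, 4, 90], "rot": [0, 0, -0.056]}, {"grip": 1, "linear": [-18, 4, 110], "rot": [0, 0, -0.056]}, {"grip": 1, "linear": [-18, 4, 121], "rot": [0, 0, -0.056]}, {"grip": 0.5, "linear": [-18, 4, 121], "rot": [0, 0, -0.056]}, {"grip": 0.3, "linear": [-18, 4, 121], "rot": [0, 0, -0.056]}]}}

```text
clock: 3.82
position: [516.7, -239.4, 154.6]
ee_rot: [-0.158, 0.987, -0.0, 0.001]
contact_force: [0.5, 0.7, 0.1]
gripper_width: 51.6
grasp_force: 0.0
```

```bash
cat > g.py <<'E'
from h import *
np.set_printoptions(precision=1,suppress=True)
T=tcp();W=imaging.get_image('wrist')
save(W,'g.png',None,1.56);print(T[:3,3])
E
python3 g.py
```

```text
[ 516.7 -239.4  154.6]
```

View pics/g.png

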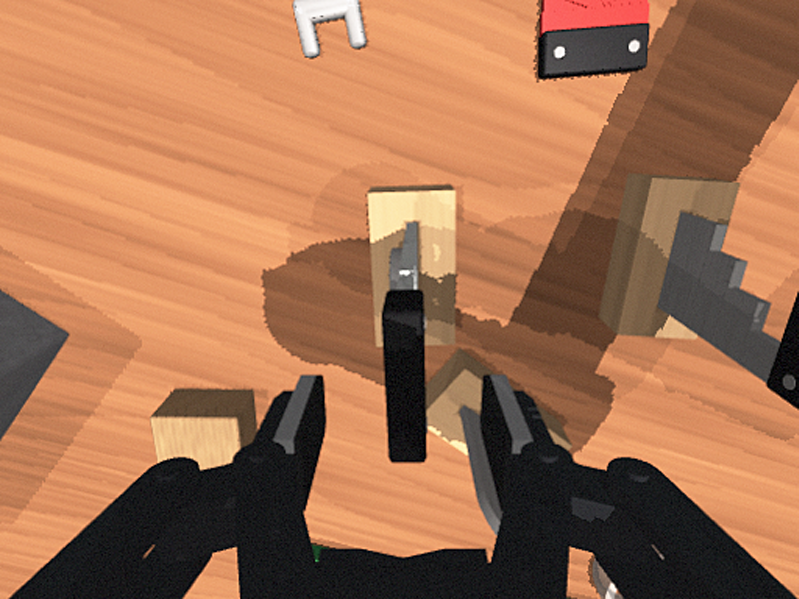

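The bar lies centred between the pads, and the dial shows on the left (-y) side of the plate at (400,265). The gauge is confirmed, so I close and lift.

Request:
{"method": "arm_command", "body": {"rows": [{"grip": 0, "linear": [0, 0, 0], "rot": [0, 0, 0]}, {"grip": 0, "linear": [0, 0, 0], "rot": [0, 0, 0]}, {"grip": 0, "linear": [0, 0, 0], "rot": [0, 0, 0]}, {"grip": 0, "linear": [0, 0, 0], "rot": [0, 0, 0]}, {"grip": 0, "linear": [0, 0, -5], "rot": [0, 0, 0]}, {"grip": 0, "linear": [0, 0, -10], "rot": [0, 0, 0]}, {"grip": 0, "linear": [0, 0, -20], "rot": [0, 0, 0]}, {"grip": 0, "linear": [0, 0, -35], "rot": [0, 0, 0]}, {"grip": 0, "linear": [0, 0, -60], "rot": [0, 0, 0]}, {"grip": 0, "linear": [0, 0, -60], "rot": [0, 0, 0]}]}}

```text
clock: 5.12
position: [517.6, -239.7, 216.8]
ee_rot: [-0.158, 0.987, -0.001, 0.003]
contact_force: [0.8, -0.1, 0.1]
gripper_width: 0.2
grasp_force: 0.0
```

```bash
cat > g.py <<'E'
from h import *
np.set_printoptions(precision=1,suppress=True)
T=tcp();W=imaging.get_image('wrist');S=imaging.get_image('side')
a=cv2.resize(W['frame'],None,fx=.9,fy=.9);b=cv2.resize(S['frame'][60:240,160:360],(384,346))
cv2.imwrite('pics/h.png',np.hstack([a[:345,:410],b[:345]])[:,:,::-1]);print(T[:3,3])
for q in ('gauge_mid','gauge_grip','gauge_eye'):
  for d in models.tip_of(S,q)[:3]:print(q,d)
E
python3 g.py
```

```text
[ 517.6 -239.7  216.8]
gauge_mid {'pixel': [234.7, 136.6], 'score': 0.81}
gauge_mid {'pixel': [309.5, 167.4], 'score': 0.62}
gauge_grip {'pixel': [235.5, 115.6], 'score': 0.77}
gauge_grip {'pixel': [286.5, 174.9], 'score': 0.65}
gauge_eye {'pixel': [235.8, 124.1], 'score': 0.82}
gauge_eye {'pixel': [297.0, 171.8], 'score': 0.82}
```

View pics/h.png

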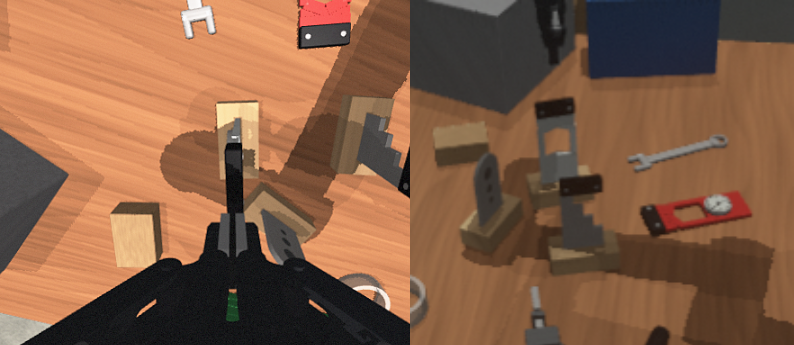

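```bash
cat > g.py <<'E'
from h import *
np.set_printoptions(precision=1,suppress=True)
T=tcp();W=imaging.get_image('wrist');S=imaging.get_image('side')
g=lambda x,y,z:onplane(ray(W,(x/.9,y/.9),T),z)[:2]
for z in (140,176): print(z,g(235,146,z),g(234,212,z),np.linalg.norm(g(235,146,z)-g(234,212,z)))
print('tcp in wrist',proj(W,T[:3,3],T)*.9, 'in side',proj(S,T[:3,3]))
print('bar in wrist',proj(W,[516,-239,176],T)*.9)
print('side predicted eye,grip',proj(S,[[516,-239,130],[516,-239,164]]))
E
python3 g.py
```

```text
140 [ 490.7 -244.3] [ 552.8 -224.6] 65.12382593885188
176 [ 482.4 -247.5] [ 535.1 -230.8] 55.33026046682185
tcp in wrist [[231.9 209.3]] in side [[235.3 101. ]]
bar in wrist [[231.8 188.6]]
side predicted eye,grip [[236.6 125.1]
 [236.  115.4]]
```

Run:
```python
from h import *
S=imaging.get_image('side');f=S['frame'].astype(int).sum(2)
for r in range(70,122,2): print(r,' '.join('%3d'%v for v in f[r,222:250]))
print(proj(S,[[517.6,-239.7,z] for z in (217,235,250)]).round(1))
print(arm.read_state()['joints'])
```

```text
70 164 167 167 151 111  67  60  68  59  60  64  86 208 322 323 275  65  68 106 161 161 163 160 153 129 130 136 133
72 158 164 161 168 147  74  67  63  65  53  66  95 221 319 320 284 123  65 114 166 164 160 163 154 128 126 132 134
74 159 163 161 161 154 111  70  72  60  63  85 119 138 183 207 206 174 139 152 160 163 162 162 154 133 122 128 134
76 161 164 164 165 162 153 105  60  64  71  87  97 105 142 154 150 133  86  78 105 151 162 162 154 129 131 131 131
78 164 164 160 161 164 159 139  68  60  59  58  64  73  86  96  91  82  61  71 121 165 161 163 178 247 299 299 287
80 160 163 166 163 165 165 147  85  72  59  67  57  64  69  70  68  68  66  99 147 161 166 162 198 275 321 329 326
82 160 163 165 163 167 165 159 131  68  67  64  66  62  69  73  64  68  69 112 165 160 160 165 199 278 325 327 323
84 164 161 164 164 166 163 167 155 109  77  69  66  66  64  74  88 103 109 139 165 166 164 166 175 253 312 327 310
86 160 167 163 167 167 163 162 157 148 153 102  61  66  63  69 121 175 168 166 168 165 170 189 233 292 326 288 202
88 160 166 166 165 162 164 165 155 148 165 118  69  73  61  69 12
[... 1345 characters left out ...]
227 227 209 201 176 150 132 114  99  75  62  68  72  80  89  96 102  90 206 306 326 310 298
114 284 281 241  99  64  60  76  67  68  69  67  60  61  62  59  66  66  62  69  72  70  67  68 155 274 321 303 296
116 294 312 273 135  59  64  70  64  61  66  65  70  61  62  64  64  64  66  66  89 158 169  92 139 257 315 298 297
118 322 324 279 146  60  90 135 131  74  64  57  66  72  58  69  62  67  66  71  68  71  66  70 164 270 305 292 300
120 321 321 297 223  64  63  75  69  64  71  72  80 107 122 120 141 177 196 203 201 206 208 219 261 298 297 299 303
[[234.5  99.6]
 [234.2  94.1]
 [233.9  89.4]]
[-1.49355190e-01  2.85748121e-01 -1.24466442e-01 -6.72792055e-05
 -1.16192717e+00 -1.10365968e+00]
```

The fingertips show about 18 mm higher than the reported TCP: row 94, against a predicted 99.6. That fits a grip that only caught the bar's edge and slipped. I grip lower.

Request:
{"method": "arm_command", "body": {"rows": [{"grip": 0.6, "linear": [0, 0, 0], "rot": [0, 0, 0]}, {"grip": 0.6, "linear": [0, 0, 0], "rot": [0, 0, 0]}, {"grip": 0.6, "linear": [0, 0, 0], "rot": [0, 0, 0]}, {"grip": 0.6, "linear": [0, 0, 30], "rot": [0, 0, 0]}, {"grip": 0.6, "linear": [0, 0, 60], "rot": [0, 0, 0]}, {"grip": 0.6, "linear": [0, 0, 80], "rot": [0, 0, 0]}, {"grip": 0.6, "linear": [0, 0, 80], "rot": [0, 0, 0]}, {"grip": 0, "linear": [0, 0, 80], "rot": [0, 0, 0]}, {"grip": 0, "linear": [0, 0, 80], "rot": [0, 0, 0]}, {"grip": 0, "linear": [0, 0, 80], "rot": [0, 0, 0]}]}}

```text
clock: 6.78
position: [516.6, -238.8, 135.1]
ee_rot: [-0.158, 0.987, 0.0, 0.001]
contact_force: [-1.3, 2.9, 5.0]
gripper_width: 13.0
grasp_force: 58.8
```

Request:
{"method": "arm_command", "body": {"rows": [{"grip": 0, "linear": [0, 0, 0], "rot": [0, 0, 0]}, {"grip": 0, "linear": [0, 0, 0], "rot": [0, 0, 0]}, {"grip": 0, "linear": [0, 0, 0], "rot": [0, 0, 0]}]}}

```text
clock: 7.15
position: [516.7, -238.9, 135.1]
ee_rot: [-0.158, 0.987, -0.0, 0.001]
contact_force: [-1.2, 3.6, 6.2]
gripper_width: 12.5
grasp_force: 58.9
```

Request:
{"method": "arm_command", "body": {"rows": [{"grip": 0, "linear": [0, 0, -5], "rot": [0, 0, 0]}, {"grip": 0, "linear": [0, 0, -10], "rot": [0, 0, 0]}, {"grip": 0, "linear": [0, 0, -20], "rot": [0, 0, 0]}, {"grip": 0, "linear": [0, 0, -30], "rot": [0, 0, 0]}, {"grip": 0, "linear": [0, 0, -50], "rot": [0, 0, 0]}, {"grip": 0, "linear": [0, 0, -80], "rot": [0, 0, 0]}, {"grip": 0, "linear": [0, 0, -120], "rot": [0, 0, 0]}, {"grip": 0, "linear": [0, 0, -160], "rot": [0, 0, 0]}, {"grip": 0, "linear": [0, 0, -175], "rot": [0, 0, 0]}, {"grip": 0, "linear": [0, 0, -175], "rot": [0, 0, 0]}]}}

```text
clock: 8.4
position: [516.2, -239.4, 309.3]
ee_rot: [-0.158, 0.987, -0.0, 0.001]
contact_force: [0.4, -0.7, -3.5]
gripper_width: 12.6
grasp_force: 58.4
```

```bash
cat > k.py <<'E'
from h import *
np.set_printoptions(precision=1,suppress=True)
T=tcp();print(T[:3,3])
tp=imaging.get_image('top');S=imaging.get_image('side')
P={n:tri([ray(S,a),ray(tp,b)]) for n,a,b in []}
for q in ('gauge_grip','gauge_eye','gauge_mid','stand_nose','stand_hook','stand'):
  for n,p in (('side',S),('top',tp)):
    print(q,n,[(np.round(d['pixel'],1).tolist(),round(d['score'],2)) for d in models.tip_of(p,q)[:3]])
e=T[:3,3]-[0,0,5]
print('pred eye side/top',proj(S,e),proj(tp,e))
f=np.vstack([cv2.resize(S['frame'][190:330,180:290],None,fx=3.6,fy=3.6,interpolation=3)])
g=cv2.resize(tp['frame'][140:230,110:220],None,fx=3.6,fy=3.6,interpolation=3)
g=cv2.copyMakeBorder(g,0,f.shape[0]-g.shape[0],0,0,cv2.BORDER_CONSTANT)
cv2.imwrite('pics/k.png',np.hstack([f,g])[:,:,::-1])
E
python3 k.py
```

```text
[ 516.2 -239.4  309.3]
gauge_grip side [([232.6, 61.0], 0.93), ([281.5, 173.8], 0.86)]
gauge_grip top [([393.3, 135.2], 0.89)]
gauge_eye side [([294.8, 171.9], 0.98), ([232.0, 71.5], 0.75)]
gauge_eye top [([382.8, 142.0], 0.93), ([393.1, 137.2], 0.34)]
gauge_mid side [([308.2, 168.2], 0.97), ([236.4, 85.4], 0.61)]
gauge_mid top [([382.2, 147.7], 0.89), ([190.6, 168.1], 0.58)]
stand_nose side [([224.3, 216.4], 0.92)]
stand_nose top [([190.2, 163.5], 0.74)]
stand_hook side [([225.3, 223.9], 0.95)]
stand_hook top [([172.3, 170.2], 0.59)]
stand side [([235.6, 299.0], 0.64)]
stand top [([153.4, 195.7], 0.97)]
pred eye side/top [[233.3  72.1]] [[384.9 143.9]]
```

View pics/k.png

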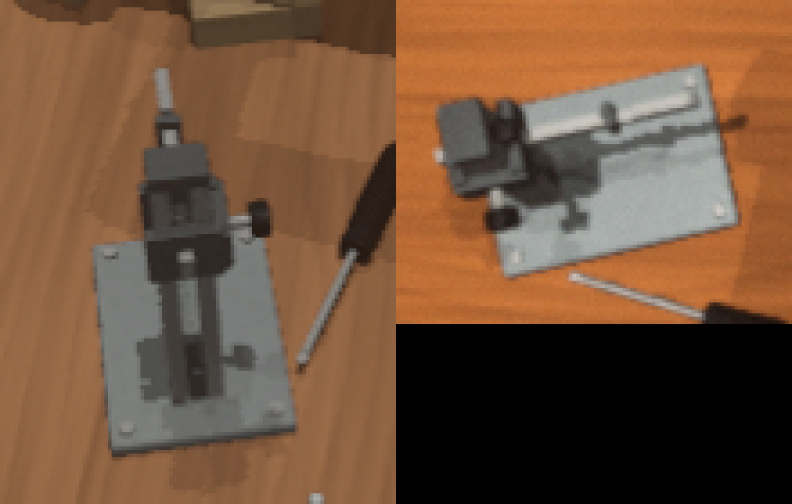

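The gauge is held and its eye is where I predicted in both views. In the crop, the left (side) part shows the hook's nose at (162,70) and its collar at (168,120). The right (top) part shows the nose at (697,95) and the collar at (609,117).

```bash
cat > l.py <<'E'
from h import *
np.set_printoptions(precision=1,suppress=True)
tp=imaging.get_image('top');S=imaging.get_image('side')
s=lambda x,y:ray(S,(180+x/3.6,190+y/3.6)); t=lambda x,y:ray(tp,(110+(x-396)/3.6,140+y/3.6))
n,e1=tri([s(162,70),t(697,95)]);c,e2=tri([s(168,112),t(609,108)]);print('nose',n,e1,'collar top',c,e2)
for z in (160,170,180,190):
    a=onplane(t(697,95),z);b=onplane(t(535,128),z);a2=onplane(s(162,70),z);b2=onplane(s(169,137),z);cc=onplane(t(609,117),z)
    an=lambda p,q:np.degrees(np.arctan2(*(q-p)[:2][::-1]))
    print(z,'top nose',a[:2],'side nose',a2[:2],'collar top',cc[:2],'yaw',an(a,b),an(a2,b2),'L',np.linalg.norm(a-cc))
# foot corners z=12
F=[onplane(t(x,y),12)[:2] for x,y in [(705,66),(738,218),(510,275)]];G=[onplane(s(x,y),12)[:2] for x,y in [(94,247),(270,240),(296,428),(112,450)]]
print(F,an(F[1],F[2]),an(F[1],F[0])+90);print(G,an(G[0],G[3]),an(G[1],G[2]),an(G[1],G[0])+90,an(G[2],G[3])+90)
E
python3 l.py
```

```text
nose [487.  148.8 165.8] [np.float64(2.0), np.float64(2.0)] collar top [474.2 200.1 181.1] [np.float64(2.3), np.float64(2.3)]
160 top nose [490.2 149.6] side nose [486.2 143.4] collar top [474.7 203.8] yaw 103.3454993690564 103.35869108698937 L 56.36038285341199
170 top nose [488.2 148.3] side nose [483.9 153.3] collar top [472.9 202. ] yaw 103.3454993690564 103.35869108698937 L 55.81577726095822
180 top nose [486.3 147. ] side nose [481.6 163.3] collar top [471.1 200.2] yaw 103.34549936905641 103.3586910869894 L 55.271171668504465
190 top nose [484.3 145.8] side nose [479.3 173.3] collar top [469.3 198.4] yaw 103.34549936905641 103.3586910869894 L 54.72656607605066
[array([540.4, 163.7]), array([431.3, 135.8]), array([386.8, 294.2])] 105.70014433325237 104.34973436685613
[array([539.5, 173.5]), array([418.4, 155.6]), array([384. , 307.9]), array([497.5, 335.7])] 104.53442130621289 102.71609047504747 98.40556537144484 103.78167860534101
```

Run:
```python
from h import *
plan([502,90,312],104);plan([502,90,186],104)
```

```text
lin [-89.5 317.2  -3.3] rot [-0.0001  0.0001  0.0734]
lin [-89.5 317.2 122.7] rot [-0.0001  0.0001  0.0734]
```

Request:
{"method": "arm_command", "body": {"rows": [{"grip": 0, "linear": [-8, 25, -4], "rot": [0, 0, 0]}, {"grip": 0, "linear": [-20, 70, -4], "rot": [0, 0, 0.02]}, {"grip": 0, "linear": [-33, 120, -4], "rot": [0, 0, 0.04]}, {"grip": 0, "linear": [-47, 170, -4], "rot": [0, 0, 0.06]}, {"grip": 0, "linear": [-61, 220, -4], "rot": [0, 0, 0.073]}, {"grip": 0, "linear": [-75, 265, -4], "rot": [0, 0, 0.073]}, {"grip": 0, "linear": [-85, 300, 10], "rot": [0, 0, 0.073]}, {"grip": 0, "linear": [-89, 317, 40], "rot": [0, 0, 0.073]}, {"grip": 0, "linear": [-89, 317, 80], "rot": [0, 0, 0.073]}, {"grip": 0, "linear": [-89, 317, 105], "rot": [0, 0, 0.073]}]}}

```text
clock: 10.45
position: [500.5, 89.8, 201.8]
ee_rot: [-0.122, 0.992, -0.0, -0.001]
contact_force: [-0.4, -0.2, -3.2]
gripper_width: 12.9
grasp_force: 59.1
```

Request:
{"method": "arm_command", "body": {"rows": [{"grip": 0, "linear": [0, 0, 17], "rot": [0, 0, 0]}, {"grip": 0, "linear": [0, 0, 17], "rot": [0, 0, 0]}, {"grip": 0, "linear": [0, 0, 17], "rot": [0, 0, 0]}]}}

```text
clock: 10.82
position: [502.3, 89.9, 187.7]
ee_rot: [-0.122, 0.993, 0.0, 0.001]
contact_force: [-0.6, -0.8, -2.8]
gripper_width: 12.7
grasp_force: 59.1
```

```bash
cat > m.py <<'E'
from h import *
np.set_printoptions(precision=1,suppress=True)
s=arm.read_state();print(s['contact_force'],s['position'],s['wrist_torque'])
T=tcp();W=imaging.get_image('wrist');tp=imaging.get_image('top');S=imaging.get_image('side')
e=T[:3,3]-[0,0,5]
for q in ('gauge_grip','gauge_eye','stand_nose','stand_hook'):
  for n,p in (('side',S),('top',tp),('wrist',W)):
    print(q,n,[(np.round(d['pixel'],1).tolist(),round(d['score'],2)) for d in models.tip_of(p,q)[:2]])
for n,p in (('side',S),('top',tp),('wrist',W)): print(n,'pred eye, nose(488,148,166)',proj(p,[e,[487.5,148.5,166]],T).tolist())
f=cv2.resize(W['frame'],None,fx=.9,fy=.9);h=f.shape[0]
g=cv2.resize(S['frame'][120:280,180:290],None,fx=h/160,fy=h/160,interpolation=3)
cv2.imwrite('pics/m.png',np.hstack([f,g])[:,:800,::-1])
E
python3 m.py
```

```text
[-0.6 -0.8 -2.8] [502.3  89.9 187.7] [ 0. -0. -0.]
gauge_grip side [([285.1, 175.6], 0.79), ([217.9, 176.1], 0.65)]
gauge_grip top [([326.9, 229.8], 0.97), ([223.5, 152.4], 0.55)]
gauge_grip wrist [([257.6, 259.3], 0.79)]
gauge_eye side [([220.5, 184.2], 0.92), ([298.6, 173.1], 0.86)]
gauge_eye top [([333.0, 243.3], 0.84), ([218.1, 159.1], 0.55)]
gauge_eye wrist []
stand_nose side [([225.0, 212.8], 0.81)]
stand_nose top [([193.1, 167.8], 0.57)]
stand_nose wrist [([362.8, 214.7], 0.89)]
stand_hook side [([227.6, 222.3], 0.68)]
stand_hook top [([169.9, 171.4], 0.81), ([224.5, 163.8], 0.62)]
stand_hook wrist [([432.1, 210.5], 0.88)]
side pred eye, nose(488,148,166) [[221.28481423109938, 186.49703663307753], [223.92870670714944, 209.11981149368418]]
top pred eye, nose(488,148,166) [[219.6599073019183, 159.70231958772098], [193.73216886517645, 167.05498214545804]]
wrist pred eye, nose(488,148,166) [[257.7553329080151, 228.76128405224424], [348.5808603654478, 217.36505820751987]]
```

View pics/m.png

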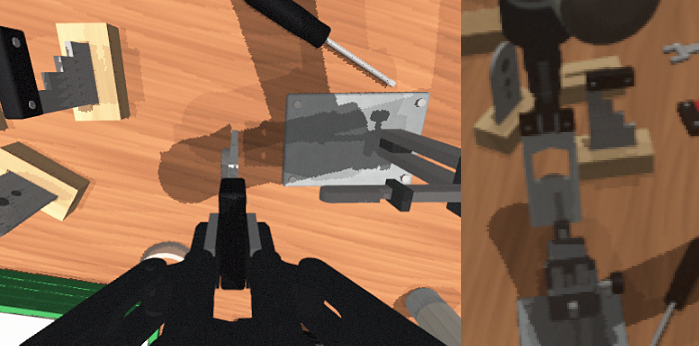

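The wrist view shows the hook on the right: nose at (320,194) and collar at (387..411,180..210). The gauge is held in front of it at (232,190). In the side crop the window lines up with the hook.

```bash
cat > n.py <<'E'
from h import *
np.set_printoptions(precision=1,suppress=True)
T=tcp();W=imaging.get_image('wrist');tp=imaging.get_image('top');S=imaging.get_image('side')
r=[ray(W,(355.6,212),T),ray(S,(225,210)),ray(tp,(193.6,166.6))]
print('nose',tri(r),tri(r[:2]),tri([r[0],r[2]]))
c=[ray(W,(387/.9,181/.9),T),ray(tp,(169.2-1+1.5,171))]
print('collar',tri(c))
a=np.radians(104);u=np.array([np.cos(a),np.sin(a),0]);v=np.array([-u[1],u[0],0])
n=tri(r)[0];e=T[:3,3]-[0,0,5]
print('nose rel eye u,v,z',(n-e)@u,(n-e)@v,n[2]-e[2])
print('eye meas side+top',tri([ray(S,(220.5,184.2)),ray(tp,(218.1,159.1))]),'pred',e)
# angles in the wrist picture: hook line at z=166
f=lambda x,y,z:onplane(ray(W,(x/.9,y/.9),T),z)
for z in (160,168,176):
  p,q=f(321,187,z),f(450,184,z);d=q-p;print(z,'yaw',np.degrees(np.arctan2(d[1],d[0])),p,'toe to collar',np.linalg.norm(f(387,187,z)-p))
g=W['frame'].astype(int).sum(2)
for rr in range(196,236,2): print(rr,' '.join('%3d'%x for x in g[rr,344:460:4]))
E
python3 n.py
```

```text
nose (array([485.1, 150.2, 165.1]), [np.float64(3.5), np.float64(0.3), np.float64(3.8)]) (array([483.2, 151.3, 165.6]), [np.float64(1.4), np.float64(1.4)]) (array([485.5, 150.5, 164.4]), [np.float64(3.6), np.float64(3.6)])
collar (array([472.8, 204.7, 151.8]), [np.float64(6.8), np.float64(6.8)])
nose rel eye u,v,z 62.71865139992424 1.289620232723336 -16.48670536435381
eye meas side+top (array([502.3,  92.7, 192.3]), [np.float64(0.7), np.float64(0.7)]) pred [501.5  89.7 181.6]
160 yaw 105.55758383360414 [480.4 153.3 160. ] toe to collar 49.32906219486252
168 yaw 105.55758383360408 [477.9 149.8 168. ] toe to collar 47.28535513812684
176 yaw 105.55758383360416 [475.3 146.3 176. ] toe to collar 45.24164808139125
196 289 254 234 469 568 549 551 545 552 540 546 536 526 636 630 630 633 618 617 625 625 625 619 612 630 637 155 614 606
198 380 523 568 556 543 532 535 539 542 552 561 598 621 618 621 630 621 614 619 610 617 635 630 640 631 539 677 689 603
200 652 564 550 529 533 558 644 605 628 622 640 624 631 609 620 609 620 613 614 607 623 646 465 361 589 639 723 677 621
202 628 636 591 615 62
[... 1317 characters left out ...]
 237 276 264 280 268 268 274 259 269 275 268 264 289 263 266 263 557 548  66 123 107 128 136 134 178
226 506 497 496 520 431 258 243 247 254 243 240 249 247 250 306 270 285 311 272 277 498 518 313 125 156 118 179 164 166
228 503 504 511 502 501 527 503 516 503 516 528 516 544 551 560 552 552 550 551 551 531 534 541  60 115 111 172 174 143
230 506 501 500 502 517 503 504 513 510 505 513 516 520 521 522 522 542 536 526 537 529 528 532 482 105 118 183 170 111
232 511 503 513 506 502 497 509 516 515 509 511 514 506 516 513 520 518 524 537 533 526 518 529 546 158 102 189 188 242
234 521 522 531 515 511 506 503 502 511 501 509 507 510 501 515 498 508 512 528 520 526 521 530 530 570 101 167 171 417
```

Request:
{"method": "arm_command", "body": {"rows": [{"grip": 0, "linear": [-1, 15, 0], "rot": [0, 0, 0]}, {"grip": 0, "linear": [-1, 30, 0], "rot": [0, 0, 0]}, {"grip": 0, "linear": [-1, 45, 0], "rot": [0, 0, 0]}, {"grip": 0, "linear": [-1, 55, 0], "rot": [0, 0, 0]}, {"grip": 0, "linear": [-1, 60, 0], "rot": [0, 0, 0]}, {"grip": 0, "linear": [-1, 65, 0], "rot": [0, 0, 0]}, {"grip": 0, "linear": [-1, 70, 0], "rot": [0, 0, 0]}, {"grip": 0, "linear": [-1, 70, 0], "rot": [0, 0, 0]}]}}

```text
clock: 12.72
position: [485.5, 158.0, 186.6]
ee_rot: [-0.122, 0.993, -0.0, -0.0]
contact_force: [-0.3, -0.9, -2.2]
gripper_width: 12.5
grasp_force: 59.2
```

```bash
cat > m.py <<'E'
from h import *
np.set_printoptions(precision=1,suppress=True)
s=arm.read_state();print(s['contact_force'],s['position'])
T=tcp();W=imaging.get_image('wrist');tp=imaging.get_image('top');S=imaging.get_image('side')
for n,p in (('side',S),('top',tp),('wrist',W)): print(n,proj(p,T[:3,3]-[0,0,5],T).round(1).tolist())
f=cv2.resize(W['frame'][120:320,150:450],None,fx=1.7,fy=1.7,interpolation=3);h=f.shape[0]
g=cv2.resize(S['frame'][150:250,190:260],None,fx=h/100,fy=h/100,interpolation=3)
cv2.imwrite('pics/m2.png',np.hstack([f,g])[:,:800,::-1])
E
python3 m.py
```

```text
[-0.3 -0.9 -2.2] [485.5 158.  186.6]
side [[223.6, 207.2]]
top [[188.5, 166.5]]
wrist [[257.8, 228.8]]
```

View pics/m2.png

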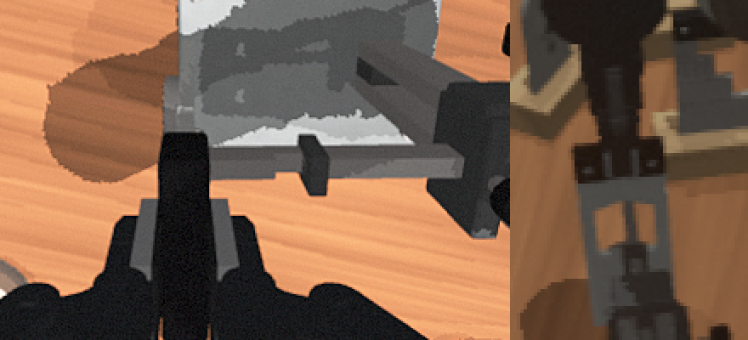

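The side crop shows the hook passing through the window, about 9 px right of the window's centre. That is about 5 mm, so I shift by tool +x. The wrist crop shows the collar at (313,165), still well ahead.

Request:
{"method": "arm_command", "body": {"rows": [{"grip": 0, "linear": [2, 4, 0], "rot": [0, 0, 0]}, {"grip": 0, "linear": [5, 8, 0], "rot": [0, 0, 0]}, {"grip": 0, "linear": [5, 12, 0], "rot": [0, 0, 0]}, {"grip": 0, "linear": [5, 12, 3], "rot": [0, 0, 0]}, {"grip": 0, "linear": [5, 12, 5], "rot": [0, 0, 0]}, {"grip": 0, "linear": [5, 12, 7], "rot": [0, 0, 0]}, {"grip": 0, "linear": [5, 12, 9], "rot": [0, 0, 0]}, {"grip": 0, "linear": [5, 12, 9], "rot": [0, 0, 0]}]}}

```text
clock: 13.88
position: [478.9, 168.5, 180.0]
ee_rot: [-0.123, 0.992, 0.0, 0.002]
contact_force: [-2.4, -0.3, 7.9]
gripper_width: 12.5
grasp_force: 60.7
```

Request:
{"method": "arm_command", "body": {"rows": [{"grip": 0, "linear": [1, 0, -1.5], "rot": [0, 0, 0]}, {"grip": 0, "linear": [2, 0, -1.5], "rot": [0, 0, 0]}, {"grip": 0, "linear": [2, 0, -1.5], "rot": [0, 0, 0]}]}}

```text
clock: 14.25
position: [477.7, 168.4, 180.5]
ee_rot: [-0.122, 0.992, 0.0, 0.002]
contact_force: [3.7, -0.8, 4.3]
gripper_width: 12.7
grasp_force: 60.2
```

Request:
{"method": "arm_command", "body": {"rows": [{"grip": 0, "linear": [-0.7, 0, -0.8], "rot": [0, 0, 0]}, {"grip": 0, "linear": [-1, 0, -0.8], "rot": [0, 0, 0]}, {"grip": 0, "linear": [-1, 0, -0.8], "rot": [0, 0, 0]}]}}

```text
clock: 14.62
position: [477.7, 168.4, 180.4]
ee_rot: [-0.122, 0.992, 0.0, 0.001]
contact_force: [3.4, -0.4, 5.3]
gripper_width: 12.6
grasp_force: 60.2
```

Request:
{"method": "arm_command", "body": {"rows": [{"grip": 0, "linear": [-1, 0, -1.5], "rot": [0, 0, 0]}, {"grip": 0, "linear": [-1, 0, -1.5], "rot": [0, 0, 0]}, {"grip": 0, "linear": [-1, 0, -1.5], "rot": [0, 0, 0]}]}}

```text
clock: 15.0
position: [477.6, 168.3, 181.0]
ee_rot: [-0.122, 0.993, 0.0, -0.0]
contact_force: [3.6, -0.1, 2.0]
gripper_width: 12.2
grasp_force: 59.8
```

Request:
{"method": "arm_command", "body": {"rows": [{"grip": 0, "linear": [-1, 3, 0], "rot": [0, 0, 0]}, {"grip": 0, "linear": [-1, 6, 0], "rot": [0, 0, 0]}, {"grip": 0, "linear": [-1, 9, 0], "rot": [0, 0, 0]}, {"grip": 0, "linear": [-1, 12, 0], "rot": [0, 0, 0]}, {"grip": 0, "linear": [-1, 12, 0], "rot": [0, 0, 0]}]}}

```text
clock: 15.62
position: [475.3, 180.7, 181.1]
ee_rot: [-0.122, 0.993, 0.0, -0.0]
contact_force: [1.1, -0.5, 1.4]
gripper_width: 12.3
grasp_force: 59.8
```

Request:
{"method": "arm_command", "body": {"rows": [{"grip": 0, "linear": [0, 2, 0], "rot": [0, 0, 0]}, {"grip": 0, "linear": [0, 4, 0], "rot": [0, 0, 0]}, {"grip": 0, "linear": [0, 6, 0], "rot": [0, 0, 0]}, {"grip": 0, "linear": [0, 8, 0], "rot": [0, 0, 0]}, {"grip": 0, "linear": [0, 8, 0], "rot": [0, 0, 0]}]}}

```text
clock: 16.25
position: [473.6, 188.3, 181.2]
ee_rot: [-0.122, 0.993, 0.0, -0.0]
contact_force: [1.6, -0.5, -0.1]
gripper_width: 12.5
grasp_force: 59.5
```

Request:
{"method": "arm_command", "body": {"rows": [{"grip": 0, "linear": [0, 1.5, 0], "rot": [0, 0, 0]}, {"grip": 0, "linear": [0, 3, 0], "rot": [0, 0, 0]}, {"grip": 0, "linear": [0, 3, 0], "rot": [0, 0, 0]}]}}

```text
clock: 16.62
position: [472.8, 191.1, 181.1]
ee_rot: [-0.122, 0.993, 0.0, -0.0]
contact_force: [0.5, -0.2, -1.7]
gripper_width: 12.9
grasp_force: 59.4
```

Request:
{"method": "arm_command", "body": {"rows": [{"grip": 0, "linear": [0, 1, 1], "rot": [0, 0, 0]}, {"grip": 0, "linear": [0, 1, 1], "rot": [0, 0, 0]}, {"grip": 0, "linear": [0, 1, 1], "rot": [0, 0, 0]}]}}

```text
clock: 17.0
position: [472.5, 192.0, 179.9]
ee_rot: [-0.122, 0.993, 0.0, -0.001]
contact_force: [-0.1, 1.5, -4.1]
gripper_width: 12.0
grasp_force: 59.1
```

Request:
{"method": "arm_command", "body": {"rows": [{"grip": 0, "linear": [0, 0, 1], "rot": [0, 0, 0]}, {"grip": 0, "linear": [0, 0, 2], "rot": [0, 0, 0]}, {"grip": 0, "linear": [0, 0, 2], "rot": [0, 0, 0]}]}}

```text
clock: 17.38
position: [473.1, 192.1, 178.5]
ee_rot: [-0.122, 0.993, 0.0, 0.0]
contact_force: [0.3, 1.8, -2.7]
gripper_width: 12.5
grasp_force: 59.3
```

Request:
{"method": "arm_command", "body": {"rows": [{"grip": 0, "linear": [0, 1, 0], "rot": [0, 0, 0]}, {"grip": 0, "linear": [0, 1, 1], "rot": [0, 0, 0]}, {"grip": 0, "linear": [0, 1, 2], "rot": [0, 0, 0]}, {"grip": 0, "linear": [0, 1, 2], "rot": [0, 0, 0]}]}}

```text
clock: 17.88
position: [472.6, 192.5, 176.2]
ee_rot: [-0.122, 0.993, -0.0, -0.0]
contact_force: [0.5, 0.6, -2.4]
gripper_width: 12.6
grasp_force: 59.2
```

Request:
{"method": "arm_command", "body": {"rows": [{"grip": 0, "linear": [0, 0.5, 1], "rot": [0, 0, 0]}, {"grip": 0, "linear": [0, 0.5, 2], "rot": [0, 0, 0]}, {"grip": 0, "linear": [0, 0.5, 2], "rot": [0, 0, 0]}]}}

```text
clock: 18.25
position: [472.8, 193.3, 175.0]
ee_rot: [-0.122, 0.993, 0.0, 0.0]
contact_force: [-0.8, 0.5, 1.4]
gripper_width: 12.7
grasp_force: 59.7
```

The gauge has dropped 6 mm into the notch and rests on the floor with a few newtons. Now I release it.

Request:
{"method": "arm_command", "body": {"rows": [{"grip": 0.12, "linear": [0, 0, 0], "rot": [0, 0, 0]}, {"grip": 0.2, "linear": [0, 0, 0], "rot": [0, 0, 0]}, {"grip": 0.3, "linear": [0, 0, 0], "rot": [0, 0, 0]}, {"grip": 0.4, "linear": [0, 0, 0], "rot": [0, 0, 0]}, {"grip": 0.4, "linear": [0, 0, 0], "rot": [0, 0, 0]}, {"grip": 0.4, "linear": [0, 0, 0], "rot": [0, 0, 0]}]}}

```text
clock: 19.0
position: [472.6, 193.3, 174.4]
ee_rot: [-0.122, 0.993, 0.0, 0.0]
contact_force: [1.0, -0.1, -0.0]
gripper_width: 34.0
grasp_force: 0.0
```

```bash
cat > m.py <<'E'
from h import *
T=tcp();W=imaging.get_image('wrist');S=imaging.get_image('side')
print(T[:3,3])
f=cv2.resize(W['frame'][120:320,150:450],None,fx=1.7,fy=1.7,interpolation=3);h=f.shape[0]
g=cv2.resize(S['frame'][170:270,190:260],None,fx=h/100,fy=h/100,interpolation=3)
cv2.imwrite('pics/m3.png',np.hstack([f,g])[:,:800,::-1])
E
python3 m.py
```

```text
[472.60299039 193.28027181 174.39245535]
```

View pics/m3.png

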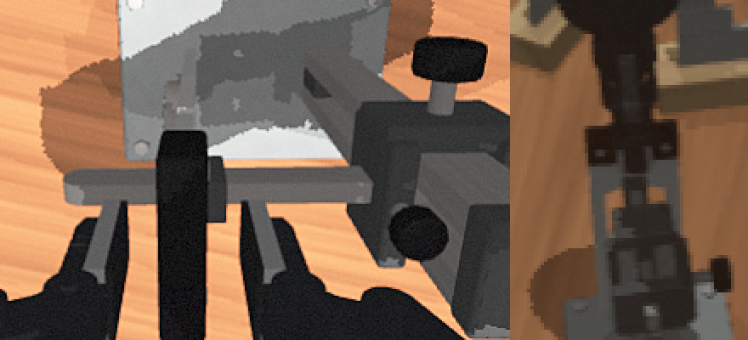

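The gauge hangs on the hook at (182,175), directly in front of the collar (215,190). The toe reaches out to (65,187) and the fingers are clear. I retreat straight up.

Request:
{"method": "arm_command", "body": {"rows": [{"grip": 0.4, "linear": [0, 0, -5], "rot": [0, 0, 0]}, {"grip": 0.4, "linear": [0, 0, -15], "rot": [0, 0, 0]}, {"grip": 0.4, "linear": [0, 0, -30], "rot": [0, 0, 0]}, {"grip": 0.4, "linear": [0, 0, -60], "rot": [0, 0, 0]}, {"grip": 0.4, "linear": [0, 0, -100], "rot": [0, 0, 0]}, {"grip": 0.4, "linear": [0, 0, -120], "rot": [0, 0, 0]}, {"grip": 0.4, "linear": [0, 0, -120], "rot": [0, 0, 0]}, {"grip": 0.4, "linear": [0, 0, -120], "rot": [0, 0, 0]}, {"grip": 0.4, "linear": [0, 0, -120], "rot": [0, 0, 0]}]}}

```text
clock: 20.23
position: [472.0, 192.9, 293.2]
ee_rot: [-0.122, 0.993, -0.001, -0.001]
contact_force: [-0.5, -1.0, 0.0]
gripper_width: 34.2
grasp_force: 0.0
```

Run:
```python
from h import *
T=tcp();S=imaging.get_image('side');tp=imaging.get_image('top');print(arm.read_state()['contact_force'])
for q in ('gauge_eye','gauge_grip'):
  for p in (S,tp): print(q,[(np.round(d['pixel'],1).tolist(),round(d['score'],2)) for d in models.tip_of(p,q)[:2]],proj(p,[473,193,169 if 'eye' in q else 203]).round(1))
print(job.job_done())
```

```text
[-0.08773623 -0.26066539  0.26972397]
gauge_eye [([224.6, 221.6], 0.77), ([297.5, 170.1], 0.77)] [[227.  222.5]]
gauge_eye [([330.7, 240.9], 0.89), ([175.2, 171.1], 0.75)] [[173.3 172.7]]
gauge_grip [([224.0, 209.9], 0.97), ([286.5, 175.4], 0.64)] [[226.  211.7]]
gauge_grip [([325.2, 229.3], 0.72), ([175.5, 168.0], 0.58)] [[170.7 169.8]]
the job is handed in; nothing more can be done
None
```

The gauge hangs released in the hook's notch with its dial facing outward, and I handed the job in at about 20 s; no verdict came back, but the final pictures agree with this to within a few pixels (about 1 cm).

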